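Uncap the specimen canister

ROBOT

A 6-joint arm with a two-finger parallel gripper is mounted at the origin on a cart in front of the work surface, level with it; the furniture and walls round the work are solid. World frame = base frame: x ahead of the robot, y to its left, z up, the work surface at z = 0. Lengths are in mm, angles in rad, forces in N, time in s.
With the tool pointing down it reaches from about 400 to 925 mm from the base axis. Payload 12.5 kg.
Tool frame: the origin (TCP) lies at the very end of the fingers, on their centre line; the grasp point (between the pads) lies 19 mm behind it (env.grasp_offset is the distance from the TCP to the grasp point, in mm); z points along the fingers, y is the direction in which the jaws open and shut (so a half turn about z gives the same grasp; the last joint's range is limited). The gripper opens to 95 mm and grips with 3 to 60 N. Pads are 20 mm wide; open, the fingers measure 119 mm over their backs; the gripper's body (75 mm by 180 mm) begins 59 mm behind the grasp point.
Start: joints at [1.028, 0.491, 1.559, -0, 1.092, -0.106], TCP at [264.388, 566.344, 214.661] pointing down, gripper open.
Joint ranges: [-3.1, 3.1], [-0.84, 2.19], [0.05, 2.79], [-1.13, 4.28], [0.06, 2.93], [-2.69, 2.69]. Speed limits (rad/s): [2.22, 2.22, 2.79, 3.14, 3.14, 3.14].

INTERFACE

Orientations are given as [roll, pitch, yaw] about the fixed x, y, z axes, in that order (R = Rz(yaw) Ry(pitch) Rx(roll)).
In Python, from cell import env gives the robot as it stands. The module is installed in compiled form; this text tells all that it offers.
- The arm moves only by the shell command python3 -m pendant 'ROWS'. ROWS is JSON, one flat list of numbers, 5 for each row, row after row: the shift along the tool's x, y, z as a fraction of full scale, then the turn about the tool's z as a fraction of full scale, then the gripper's target within -1 to 1 (shut at 1, half-way at 0, fully open at -1). In form: [x, y, z, turn, grip, x, y, z, turn, grip, ...]. A call has 1 to 10 rows; each row shifts and turns the commanded pose from where the row before left it, along the tool's axes as they then stand; what a row does not reach is not made up. Full scale, the value 1, is 0.4 m for a shift and 180 degrees for a turn. A row lasts 1/8 s, in which the tool goes at most 62.5 mm and 10.7 degrees, less where a joint would pass 70% of its speed; a pose out of reach is approached as far as the arm can. A call with a number of a shift or a turn outside -1 to 1 is refused whole. A call with a gripper value outside its range is refused whole. The fingers move at their own pace and stop on an object; the grip force is fixed at half the most. Time passes only in rows, so rows that do not move let the fingers close. It gives the time, the measured TCP pose, the force and the opening at its end, in the units of the state.
- env.state(): the state, without advancing time (a new reading comes with each control period).
- env.read_camera(name): name is "scene" or "top"; returns the picture (384x512x3 uint8, red, green, blue); there is no depth.
- env.camera_model(name): a dict with "fx", "fy", "cx", "cy" (pixels), "view" (4x4, takes a point from world to camera coordinates). Camera axes: x right, y down, z forward; pixel columns grow to the right and rows downward; lengths in mm; the calibration is good to about 2 mm. A picture is of the moment at which its call begins. camera_model takes no time and is no camera call.
- env.job_done(): hands the job in, once; it reports no verdict.
Trained networks look in the newest picture that a camera, given by its name, has taken for a name from the list of things; names that differ only in an ending like _2 or _b are one class to them, and where a whole thing is asked for, a point or a joint stands for the part that bears it (a point fixed in the world has none). Each returns a list of dicts, best first, with "confidence" (0 to 1); they miss things now and then, are a little off and sometimes report something else, mostly with a low value. They report only what shows in the picture. A call takes as long as a camera call. They do not tell look-alikes from the thing itself.
- env.masks_of(thing, camera): "region" (384x512 bool, what is visible of it).
- env.landmark_of(thing, camera): "xyz" ([x, y, z] in mm, in world coordinates, good to about 4 mm: a listed point, or the origin of a listed thing).
The state is a dict: "t": time; "joints": joint angles; "qvel": joint speeds; "tau": joint torques, N m; "eef_pos": TCP position; "tcp_rot": TCP orientation; "ft_force": force on the tool from outside, world axes, zero at the start; "moment": the same for the moment, N m; "opening": opening from 0.0 (shut) to 1.0 (fully open).
Only numpy, scipy, OpenCV 4.12 (cv2) and the standard library are available. Lean on these libraries where they do the work, as an engineer would, in place of code of your own. Each camera call takes 0.05 s, during which the arm holds its last target.

TASK

A colleague wants to drop sample tubes into the specimen canister. Take the lancet box off the top of it and set it down upright on the form pad, then find out which way the canister's quarter-turn cap unlocks (some of these caps have a reversed thread: turn it one way, tug lightly, and if it stays locked turn it the other way; do not wrench it). Lift the cap off and finish while holding it still and level, about a hand's width above the canister, with nothing else carrying it.

Things in the scene. Friction and masses are not known exactly. Their poses are not given: they have to be found in the camera images.
- canister: White round canister, 80 mm across, fixed to the desk in a dark foot 100 mm across. Origin: centre of the underside, z up; shoulder 75 mm up. A moulded upright rib on the body wall marks its -x.
- cap: Loose grey cap, 80 g. Origin: centre of the underside of its skirt, which rests on the canister's shoulder (75 mm up). Ribbed skirt and disc, 72 mm across, 31 mm high, under a hexagonal knob. A pointer rib on the skirt marks its -x. At the start the pointer is within 8 degrees of the canister's rib: locked. It turns easily, to a hard stop 45 degrees from the rib either way.
- lancet_box: Closed white carton of lancets with red print, 60 mm (its x) x 90 mm (its y) x 45 mm high, 90 g, lying upright on top of the cap's knob (its underside 136 mm above the desk). Origin: centre of the underside, z up.
- form_pad: Pad of white forms lying flat, 122 mm (its x) x 171 mm (its y), the top of the paper 12 mm above the desk; fixed. Origin: centre of the underside.
- cap_knob (a point): Centre of the top of the cap's hexagonal knob, 61 mm above the cap's origin, axes as the cap. The knob is 40 mm across flats and 30 mm high, above the disc; one pair of flats faces the cap's +x and -x, the others lie at 60 degree steps.
- canister_mouth (a point): Centre of the mouth of the canister's neck (44 mm across, hidden in the cap), 97 mm above the desk. On one side only (it differs from run to run and cannot be seen) the lock lets go: with the cap turned 32 to 45 degrees from the rib that way it lifts straight off, clear after 25 mm. Turned the other way it rises only about 3 mm, then stops dead.
Not all that is in view belongs to the job. What is shaped like the cap but purple is not meant. Leave any blue look-alike of the form_pad alone.

How it is judged (in metres and radians):
On the way, in this order (a step that is already met when the one before it is completed fails the run):
1. the lancet box stands upright on the form pad, released (x of lancet_box in the frame of form_pad between -0.06 and 0.06 m and y of lancet_box in the frame of form_pad between -0.085 and 0.085 m and height (world z) of lancet_box below 0.025 m and angle between lancet_box's own z axis and vertical below 0.15 rad and linear speed of lancet_box below 0.03 m/s and contact force between the fingers and lancet_box below 0.1 N), for 0.2 s.
2. the cap is unlocked and lifted clear of the canister's neck (z of cap in the frame of canister above 0.105 m and contact force between the fingers and cap above 0.5 N), for 0.1 s.
At the end, for the whole second after the job is handed in: The cap is held in the fingers at least 50 mm above its closed height on the canister, within 0.3 rad of level, still (under 0.03 m/s) and touching neither canister nor box; the lancet box rests upright on the form pad (its centre over the pad, within 0.15 rad), released and at rest (all of step 1 and z of cap in the frame of canister above 0.125 m and angle between cap's own z axis and vertical below 0.3 rad and linear speed of cap below 0.03 m/s and contact force between the fingers and cap above 0.5 N and contact force between cap and canister below 0.05 N and contact force between cap and lancet_box below 0.05 N); the arm keeps its last pose, push and grip.
It fails at once if the lancet box is tipped over (angle between lancet_box's own z axis and vertical above 0.6 rad).
It fails at once if the cap is wrenched: over 100 N between cap and canister (contact force between cap and canister above 100 N).
It also fails if it takes over 69 s, if anything falls off the work surface, if the arm or the gripper's body presses on something with over 40 N, if the wrist force passes 120 N, or if a joint passes its speed limit or range.

## Working session

There is one attempt and no reset: what is moved stays moved. The work goes in short steps, Python scripts to look and compute and a shell command to move; the robot and the scene stay as the last step left them, time stands still between calls to the robot, and variables do not carry over. Pictures are saved under pics/ and viewed, and the job is handed in when it is done.

```bash
mkdir -p pics; ls
python3 - <<'E'
from cell import env
import cv2,numpy as np
print(env.state())
for c in("scene","top"):
    im=env.read_camera(c); cv2.imwrite(f"pics/a_{c}.png",im[:,:,::-1])
    for n in("canister","cap","lancet_box","form_pad","cap_knob"):
        print(c,n,[(np.round(d["xyz"]),round(d["confidence"],2)) for d in env.landmark_of(n,c)])
E
```

```text
pics
{'t': 0.0, 'joints': array([ 1.02840320e+00,  4.91545733e-01,  1.55946531e+00,  2.25718117e-05,
        1.09168673e+00, -1.05609495e-01]), 'qvel': array([ 9.88339409e-04,  7.55362117e-04, -3.76204298e-04,  7.78428498e-04,
       -8.05890632e-05,  8.82861925e-04]), 'tau': array([ 7.77386704e-04, -6.12656236e+01, -2.58178031e+01,  6.93257712e-02,
        4.82405524e-02, -9.72730368e-05]), 'eef_pos': array([264.24312404, 566.11891766, 214.06487631]), 'tcp_rot': array([-3.14049581e+00, -1.36401040e-04,  2.70479853e+00]), 'ft_force': array([-0.07913954, -0.11186334, -0.44437328]), 'moment': array([-0.01691589,  0.00277497, -0.03374334]), 'opening': 1.00076234135993}
scene canister []
scene cap [(array([535., 275.,  78.]), 0.96), (array([668., 277.,  -5.]), 0.68)]
scene lancet_box [(array([535., 283., 134.]), 0.75)]
scene form_pad [(array([ 383., -358.,   -2.]), 0.84), (array([ 574., -191.,    3.]), 0.6)]
scene cap_knob [(array([535., 281.,  76.]), 0.74), (array([532., 282., 134.]), 0.67), (array([670., 276.,  64.]), 0.61), (array([537., 285.,   1.]), 0.21)]
top canister [(array([534., 281.,   2.]), 0.66)]
top cap [(array([528., 282.,  74.]), 0.45)]
top lancet_box []
top form_pad [(array([ 579., -194.,    0.]), 0.77), (array([ 391., -359.,   -2.]), 0.59)]
top cap_knob [(array([673., 274.,  63.]), 0.89), (array([533., 284., 137.]), 0.41)]
```

View pics/a_scene.png

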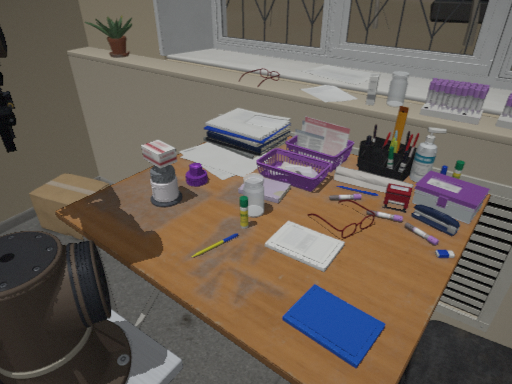

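View pics/a_top.png

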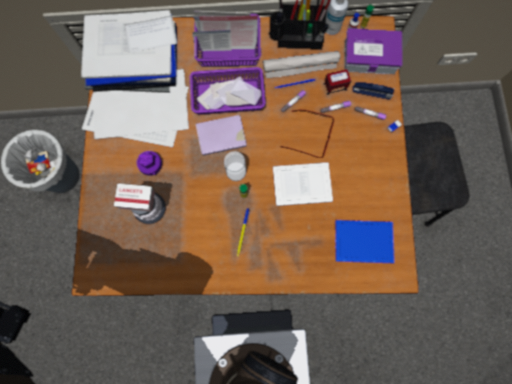

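The lancet box is at scene (158,152) and top (133,196), on the canister at scene (165,188) and top (148,207).

Candidates:
- **Cap:** grey one under the box, scene (162,172). The purple one, scene (197,175) and top (149,162), is not meant.
- **Pad:** white one at scene (304,244) and top (302,184). The blue one, scene (333,322) and top (364,241), is to be left alone.

I choose the grey cap and the white pad, and check them in close crops.

```bash
cat > h.py <<'E'
import cv2,numpy as np
from cell import env
def cm(c):
    m=env.camera_model(c); return m,np.array(m["view"])
def proj(c,P):
    m,V=cm(c);P=np.atleast_2d(P);q=P@V[:3,:3].T+V[:3,3]
    return np.c_[m["fx"]*q[:,0]/q[:,2]+m["cx"],m["fy"]*q[:,1]/q[:,2]+m["cy"]]
def back(c,uv,z):
    m,V=cm(c);R=V[:3,:3];o=-R.T@V[:3,3]
    d=np.array([(uv[0]-m["cx"])/m["fx"],(uv[1]-m["cy"])/m["fy"],1])@R
    return o+d*(z-o[2])/d[2]
def crop(c,im,x0,y0,w,h,s,name):
    cv2.imwrite(name,cv2.resize(im[y0:y0+h,x0:x0+w,::-1],None,fx=s,fy=s,interpolation=cv2.INTER_CUBIC))
E
python3 - <<'E'
from h import *
a=cv2.imread("pics/a_scene.png")[:,:,::-1];b=cv2.imread("pics/a_top.png")[:,:,::-1]
cv2.imwrite("pics/crop1.png",np.hstack([cv2.resize(x,(400,560),interpolation=cv2.INTER_CUBIC) for x in(a[135:212,135:190,::-1],b[170:240,105:155+0,::-1][:, :50])]))
for c in("scene","top"):
    m,V=cm(c);print(c,m["fx"],-V[:3,:3].T@V[:3,3])
    env.read_camera(c)
    for n in("lancet_box","form_pad"):
        for d in env.masks_of(n,c):
            r=d["region"].astype(np.uint8);k=max(cv2.findContours(r,0,2)[0],key=cv2.contourArea)
            R=cv2.minAreaRect(k);bx=cv2.boxPoints(R)
            z=181 if n[0]=="l" else 12
            print(c,n,round(d["confidence"],2),r.sum(),np.round(bx).tolist())
            if c=="top":print(np.round([back(c,p,z) for p in bx]).tolist(),np.round(back(c,R[0],z)))
E
```

```text
scene 373.9528966923953 [-127.04663147 -520.60306009  637.13616037]
scene lancet_box 0.73 713 [[139.0, 146.0], [170.0, 135.0], [179.0, 161.0], [148.0, 172.0]]
scene form_pad 0.78 2175 [[264.0, 247.0], [277.0, 214.0], [344.0, 242.0], [330.0, 274.0]]
scene form_pad 0.68 4448 [[279.0, 320.0], [307.0, 275.0], [386.0, 324.0], [358.0, 370.0]]
top 425.2517389690147 [ 274.54241074  -26.73647719 1276.01631213]
top lancet_box 0.81 949 [[113.0, 208.0], [115.0, 183.0], [155.0, 187.0], [153.0, 211.0]]
[[500.0, 330.0, 181.0], [567.0, 324.0, 181.0], [551.0, 220.0, 181.0], [485.0, 227.0, 181.0]] [526. 275. 181.]
top form_pad 0.85 2404 [[335.0, 220.0], [393.0, 220.0], [393.0, 262.0], [335.0, 262.0]]
[[454.0, -279.0, 12.0], [442.0, -453.0, 12.0], [318.0, -436.0, 12.0], [330.0, -266.0, 12.0]] [ 385. -358.   12.]
top form_pad 0.76 2131 [[273.0, 166.0], [329.0, 162.0], [331.0, 201.0], [276.0, 205.0]]
[[633.0, -106.0, 12.0], [635.0, -279.0, 12.0], [511.0, -275.0, 12.0], [510.0, -105.0, 12.0]] [ 572. -191.   12.]
```

View pics/crop1.png

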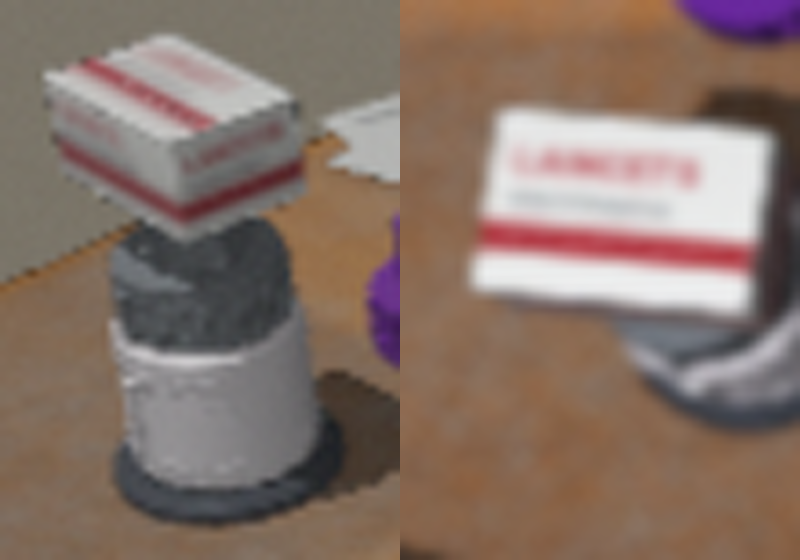

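Run:
```python
from h import *
from scipy.optimize import least_squares
T=[((1,1,1),(117.25,183.4)),((1,-1,1),(152.1,186.25)),((-1,-1,1),(149,209.75)),((-1,1,1),(113.75,206.25))]
S=[((-1,1,1),(141.5,145.3)),((1,1,1),(157.7,140)),((1,-1,1),(176.3,149.4)),((-1,-1,1),(158.7,155.9)),((-1,-1,0),(160.4,168)),((-1,1,0),(143.9,157.7)),((1,-1,0),(176.9,159.8))]
def W(p,k):
    k=np.array(k,float);x,y=30*k[:,0],45*k[:,1];c,s=np.cos(p[3]),np.sin(p[3])
    return np.c_[p[0]+c*x-s*y,p[1]+s*x+c*y,p[2]+45*k[:,2]]
def f(p): return np.r_[(proj("top",W(p,[a for a,_ in T]))-[b for _,b in T]).ravel(),(proj("scene",W(p,[a for a,_ in S]))-[b for _,b in S]).ravel()]
r=least_squares(f,[530,280,136,-.1]);print(np.round(r.x,3),np.round(f(r.x),1))
a=cv2.imread("pics/a_top.png")
for q in [(273,166),(275,205)]: pass
crop("top",a[:,:,::-1],265,155,75,55,10,"pics/pad.png")
```

```text
[ 5.30211e+02  2.77323e+02  1.34823e+02 -1.56000e-01] [ 1.  -0.  -0.2  0.  -0.3 -1.3  0.9 -0.7 -1.   0.   0.1 -0.8 -0.7 -1.5
 -0.6 -1.4 -0.1  0.8 -0.8  1.4  0.5  2. ]
```

View pics/pad.png

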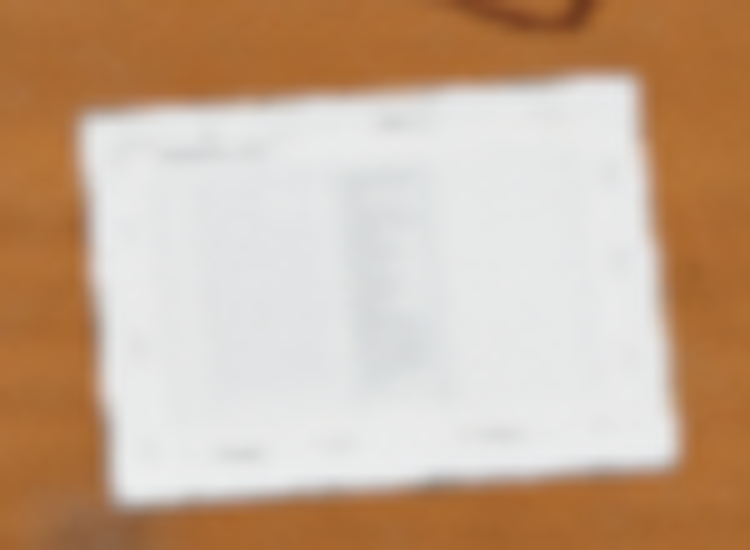

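Box fit from both views: (530, 277), underside at 135 mm (must be 136), yaw -0.156. White pad centre is (573, -191) with yaw about 0. First I turn the jaws across the 60 mm side.

```bash
python3 -m pendant '[0,0,-0.01,0.0513,-1, 0,0,-0.01,0.0513,-1, 0,0,0,0.0513,-1, 0,0,0,0.0513,-1, 0,0,0,0.0513,-1, 0,0,0,0.0513,-1, 0,0,0,0.0513,-1, 0,0,0,0.0513,-1]'
```

```text
t: 1.9
eef_pos: [264.4, 566.3, 222.7]
tcp_rot: [3.142, -0.0, 1.41]
ft_force: [0.9, 0.2, 0.5]
opening: 0.996
```

```bash
python3 -m pendant '[-0.061,0.077,0,0,-1, -0.061,0.077,0,0,-1, -0.061,0.077,0,0,-1, -0.061,0.077,0,0,-1, -0.061,0.077,0,0,-1, -0.061,0.077,0,0,-1, -0.061,0.077,0,0,-1, -0.061,0.077,0,0,-1, -0.061,0.077,0,0,-1, -0.061,0.077,0,0,-1]'; python3 -m pendant '[0,0,0,0,-1]'
python3 - <<'E'
from h import *
ims=[]
for c,(u,v) in(("scene",(158,140)),("top",(133,196))):
    im=env.read_camera(c);ims.append(cv2.resize(im[v-50:v+50,u-40:u+40,::-1],(400,500),interpolation=2))
cv2.imwrite("pics/b.png",np.hstack(ims))
E
```

```text
t: 3.15
eef_pos: [531.8, 276.6, 222.8]
tcp_rot: [3.141, -0.0, 1.415]
ft_force: [0.5, 0.1, 0.3]
opening: 0.999
t: 3.28
eef_pos: [532.3, 275.9, 222.5]
tcp_rot: [3.141, 0.0, 1.413]
ft_force: [-0.3, 0.7, -0.4]
opening: 1.003
```

View pics/b.png

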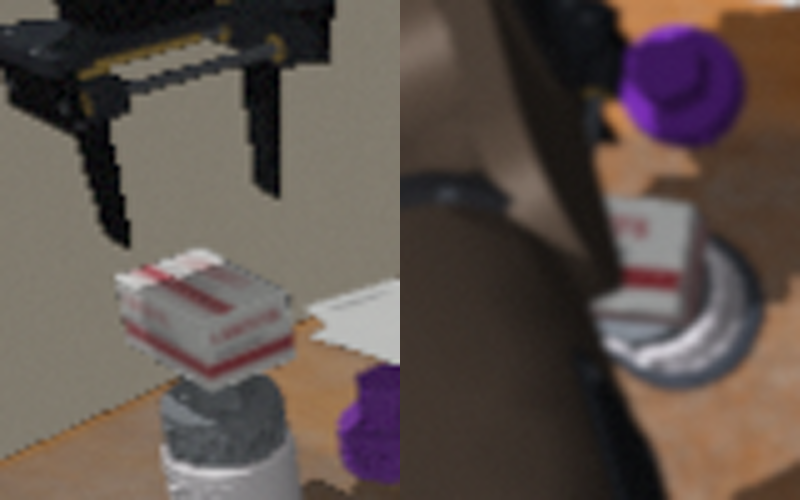

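The fingers (left crop) straddle the box across its short side. I go down and close.

```bash
python3 -m pendant '[0,0,0.033,0,-1, 0,0,0.033,0,-1, 0,0,0.033,0,-1, 0,0,0.033,0,-1, 0,0,0.033,0,-1, 0,0,0.033,0,-1, 0,0,0,0,-1]'; python3 -m pendant '[0,0,0,0,1, 0,0,0,0,1, 0,0,0,0,1, 0,0,0,0,1, 0,0,0,0,1]'
```

```text
t: 4.25
eef_pos: [530.6, 277.4, 142.3]
tcp_rot: [-3.14, 0.001, 1.415]
ft_force: [0.3, 0.4, -0.0]
opening: 1.001
t: 4.88
eef_pos: [531.0, 277.7, 143.7]
tcp_rot: [3.141, -0.0, 1.415]
ft_force: [0.4, -0.7, 2.2]
opening: 0.628
```

```bash
python3 -m pendant '[0,0,0,0,1, 0,0,-0.02,0,1, 0,0,-0.03,0,1, 0,0,-0.04,0,1, 0,0,-0.04,0,1, 0,0,-0.04,0,1, 0,0,-0.03,0,1, 0,0,-0.02,0,1, 0,0,0,0,1]'
python3 - <<'E'
from h import *
im=env.read_camera("scene");crop("scene",im,90,70,140,140,4,"pics/c.png")
E
```

```text
t: 6.0
eef_pos: [531.1, 277.7, 231.9]
tcp_rot: [3.141, -0.0, 1.415]
ft_force: [-0.6, -0.4, -1.3]
opening: 0.63
```

View pics/c.png

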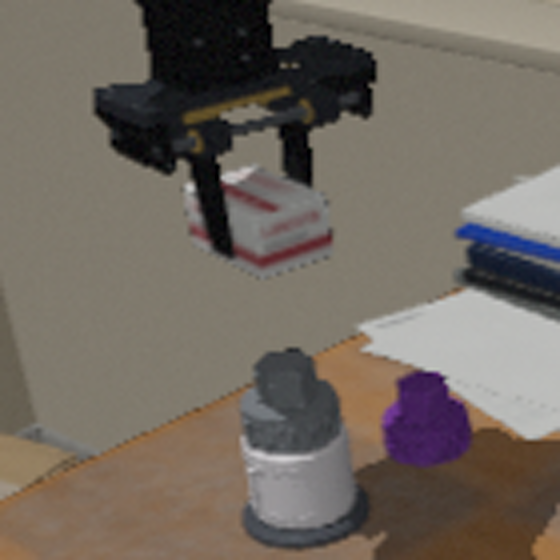

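The box is off and hanging straight in the fingers, with the cap and knob now bare. I carry it to the pad.

```bash
python3 -m pendant '[-0.06,0.015,0,0,1, -0.1,0.025,0,0,1, -0.14,0.035,0,0,1, -0.14,0.035,0,0,1, -0.14,0.035,0,0,1, -0.14,0.035,0,0,1, -0.14,0.035,0,0,1, -0.14,0.035,0,0,1, -0.09,0.023,0,0,1, -0.052,0.013,0,0,1]'; python3 -m pendant '[0,0,0,0,1, 0,0,0,0,1]'
python3 - <<'E'
from h import *
im=env.read_camera("scene");crop("scene",im,220,100,160,180,3,"pics/d.png")
# canister area now clear: cap views from both
a=cv2.resize(im[145:215,135:195,::-1],(480,560),interpolation=2)
t=env.read_camera("top");cv2.imwrite("pics/d_top.png",t[:,:,::-1]);cv2.imwrite("pics/d_scene.png",im[:,:,::-1])
cv2.imwrite("pics/d2.png",np.hstack([a[:, :],cv2.resize(t[185:225,130:152+0,::-1],(308,560),interpolation=2)]))
for c in("scene","top"):
  for n in("cap","cap_knob","canister"):
    print(c,n,[(np.round(d["xyz"],1),round(d["confidence"],2)) for d in env.landmark_of(n,c)])
print(proj("top",[[534,281,136],[534,281,75]]))
E
```

```text
t: 7.3
eef_pos: [573.0, -193.0, 230.6]
tcp_rot: [-3.14, -0.0, 1.414]
ft_force: [0.3, 0.1, -0.4]
opening: 0.628
t: 7.55
eef_pos: [573.2, -190.2, 231.2]
tcp_rot: [-3.141, -0.0, 1.416]
ft_force: [0.4, -0.0, -0.7]
opening: 0.632
scene cap [(array([534.5, 278.4,  78.7]), 0.98), (array([667.3, 279.4,  -5.5]), 0.75)]
scene cap_knob [(array([670.7, 276.1,  62.3]), 0.95), (array([533.3, 282.2, 135.3]), 0.76)]
scene canister [(array([538.4, 281.3,   1.9]), 0.93)]
top cap [(array([668.1, 276. ,   0.8]), 0.94), (array([531.7, 281.7,  77.6]), 0.56)]
top cap_knob [(array([535.1, 284.2, 134.3]), 0.92), (array([675.8, 271.8,  64.3]), 0.61)]
top canister [(array([533.1, 278. ,  -1.4]), 0.59), (array([534.3, 277.5,  94.5]), 0.35)]
[[136.46967783 197.91637815]
 [142.23897413 202.24928214]]
```

View pics/d.png

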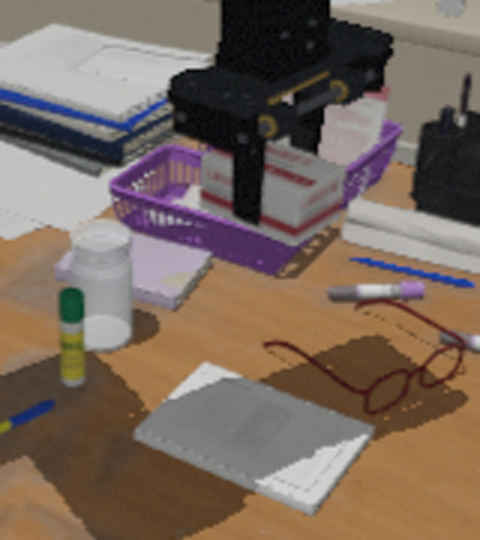

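View pics/d2.png

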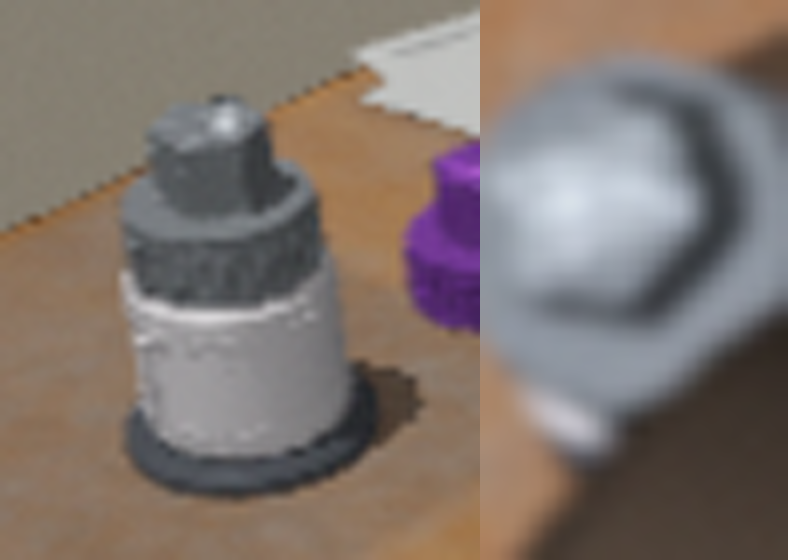

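The box hangs level over the white pad. Hexagon knob: corners show clearly in the top crop. Next I lower the box.

```bash
python3 -m pendant '[0,0,0.06,0,1, 0,0,0.09,0,1, 0,0,0.1,0,1, 0,0,0.1,0,1, 0,0,0.08,0,1, 0,0,0.05,0,1, 0,0,0.02,0,1, 0,0,0.01,0,1, 0,0,0.005,0,1, 0,0,0,0,1]';python3 -m pendant '[0,0,0.005,0,1, 0,0,0.005,0,1, 0,0,0,0,1]'
```

```text
t: 9.2
eef_pos: [573.6, -191.5, 26.0]
tcp_rot: [3.141, 0.0, 1.415]
ft_force: [0.2, 0.3, -0.2]
opening: 0.634
t: 9.57
eef_pos: [573.2, -191.3, 21.3]
tcp_rot: [-3.141, -0.0, 1.415]
ft_force: [0.1, 1.2, -0.9]
opening: 0.63
```

```bash
python3 -c "
from cell import env
s=env.state();print(s['t'],s['eef_pos'],s['ft_force'],s['opening'])"; python3 -m pendant '[0,0,0.004,0,1, 0,0,0,0,1]'
```

```text
9.575 [ 573.22667194 -191.31325868   21.29451107] [ 0.1101438   1.18925991 -0.94333703] 0.6298623036359338
t: 9.82
eef_pos: [573.3, -191.3, 19.8]
tcp_rot: [-3.142, -0.0, 1.415]
ft_force: [0.0, 0.1, -1.6]
opening: 0.632
```

```bash
python3 -m pendant '[0,0,0.003,0,1, 0,0,0,0,1]'
```

```text
t: 10.07
eef_pos: [573.3, -191.3, 19.7]
tcp_rot: [3.141, 0.0, 1.416]
ft_force: [-3.2, 0.9, 11.8]
opening: 0.629
```

Contact with the pad (11.8 N up), at the expected height. I release and rise.

```bash
python3 -m pendant '[0,0,-0.002,0,1, 0,0,0,0,-1, 0,0,0,0,-1, 0,0,0,0,-1, 0,0,0,0,-1]'; python3 -m pendant '[0,0,-0.03,0,-1, 0,0,-0.07,0,-1, 0,0,-0.1,0,-1, 0,0,-0.13,0,-1, 0,0,-0.13,0,-1, 0,0,-0.05,0,-1]'
python3 - <<'E'
from h import *
im=env.read_camera("scene");crop("scene",im,220,120,160,160,3,"pics/e.png")
for c in("scene","top"):
  if c=="top":env.read_camera(c)
  print([(np.round(d["xyz"],1),round(d["confidence"],2)) for d in env.landmark_of("lancet_box",c)])
E
```

```text
t: 10.7
eef_pos: [573.3, -191.3, 19.3]
tcp_rot: [-3.142, -0.0, 1.415]
ft_force: [-0.1, 0.4, -0.0]
opening: 0.974
t: 11.45
eef_pos: [573.9, -191.5, 227.7]
tcp_rot: [3.137, 0.001, 1.416]
ft_force: [0.8, -0.3, 0.1]
opening: 0.998
[(array([ 575.8, -186.8,    8.4]), 0.82)]
[]
```

View pics/e.png

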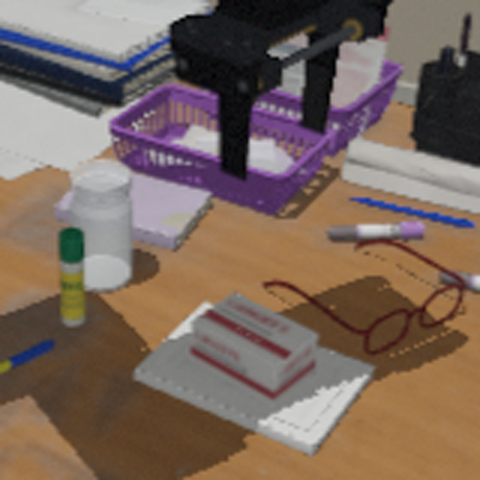

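The box stands upright in the middle of the white pad, around (255,345) in the crop. Now the knob orientation.

Run:
```python
from h import *
im=env.read_camera("scene");t=env.read_camera("top")
cv2.imwrite("pics/f_top.png",t[:,:,::-1]);cv2.imwrite("pics/f_scene.png",im[:,:,::-1])
crop("top",t,120,180,45,45,13,"pics/f1.png")
crop("scene",im,145,150,40,55,10,"pics/f2.png")
for n,c in(("cap","top"),("cap","scene")):
  print([(np.round(d["xyz"],1),round(d["confidence"],2)) for d in env.landmark_of(n,c)])
```

```text
[(array([668.8, 276.1,   3.4]), 0.98), (array([529.3, 284.4,  79.8]), 0.89), (array([538. , 281.9,  94.8]), 0.17)]
[(array([667.2, 278.3,  -5. ]), 0.77), (array([529.9, 282.2,  78.2]), 0.68)]
```

View pics/f1.png

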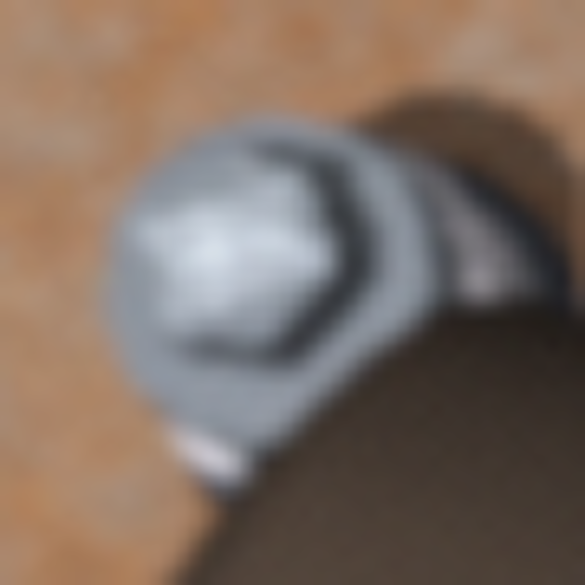

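View pics/f2.png

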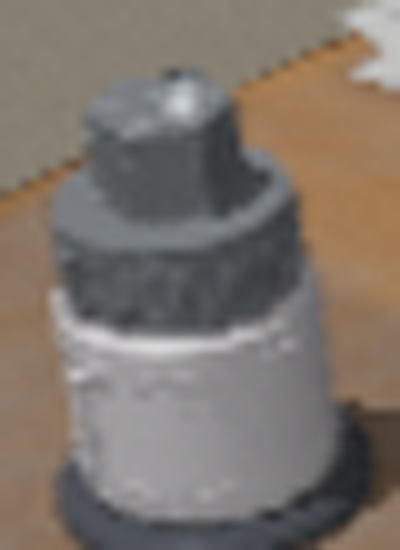

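Run:
```python
from h import *
im=cv2.imread("pics/f_scene.png");t=cv2.imread("pics/f_top.png")
out=[]
for yaw in(-18,-8,2):
  col=[]
  for c,I,x0,y0,w,h in(("top",t,118,180,40,40),("scene",im,143,148,45,45)):
    s=260/w;A=cv2.resize(I[y0:y0+h,x0:x0+w],(260,260),interpolation=2)
    def dr(P,col):
        p=((proj(c,P)+.5-[x0,y0])*s).astype(int);cv2.polylines(A,[p.reshape(-1,1,2)],True,col,1)
    a=np.deg2rad(yaw+30+60*np.arange(6));
    C=np.array([533.5,281])
    H=lambda z:np.c_[C+23.1*np.c_[np.cos(a),np.sin(a)],np.full(6,z)]
    dr(H(136),(0,255,0));dr(H(106),(0,255,255))
    b=np.linspace(0,6.28,40);dr(np.c_[C+36*np.c_[np.cos(b),np.sin(b)],np.full(40,106)],(0,0,255))
    dr(np.c_[C+40*np.c_[np.cos(b),np.sin(b)],np.full(40,75)],(255,0,0))
    col.append(A)
  out.append(np.vstack(col))
cv2.imwrite("pics/g.png",np.hstack(out))
```

```text
(no output)
```

View pics/g.png

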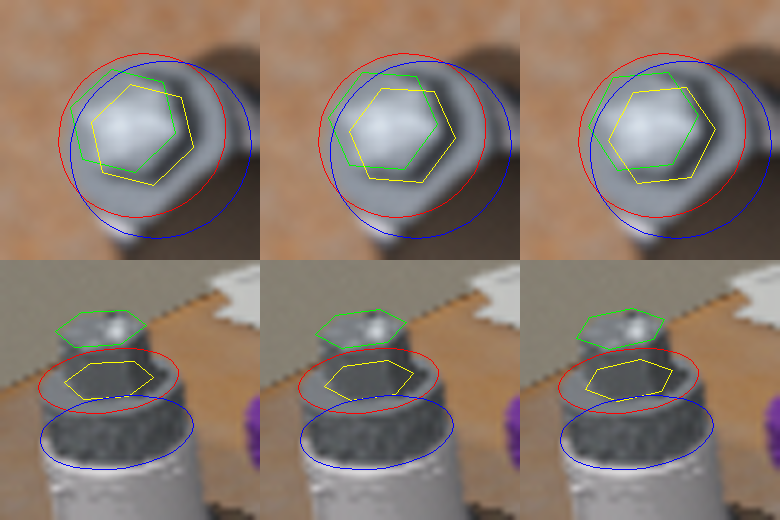

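With centre (533.5, 281) and yaw about -8° (±8°), the hexagon fits both views. The cap turns easily, so closing the jaws on the flats will align the rest. I move over the knob.

```bash
python3 -m pendant '[0.06,-0.015,0,0,-1, 0.1,-0.025,0,0,-1, 0.14,-0.034,0,0,-1, 0.14,-0.034,0,0,-1, 0.14,-0.034,0,0,-1, 0.14,-0.034,0,0,-1, 0.14,-0.034,0,0,-1, 0.14,-0.034,0,0,-1, 0.09,-0.023,0,0,-1, 0.061,-0.015,0,-0.005,-1]'; python3 -m pendant '[0,0,0.05,0,-1, 0,0,0.05,0,-1, 0,0,0.05,0,-1, 0,0,0,0,-1]'
python3 - <<'E'
from h import *
im=env.read_camera("scene");crop("scene",im,125,110,80,90,7,"pics/i.png")
E
```

```text
t: 13.1
eef_pos: [531.5, 283.7, 223.0]
tcp_rot: [-3.141, 0.0, 1.434]
ft_force: [-0.3, -0.1, 0.3]
opening: 1.001
t: 13.6
eef_pos: [531.6, 281.4, 162.0]
tcp_rot: [-3.139, 0.001, 1.432]
ft_force: [-0.1, 0.1, -0.3]
opening: 0.997
```

View pics/i.png

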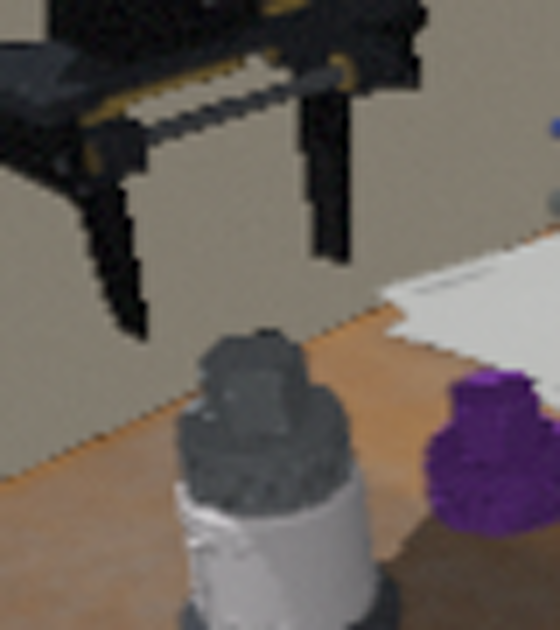

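Run:
```python
from h import *
f=lambda p:(proj("scene",p)+.5-[125,110])*7
print(f([[531.6,281.4,162],[531.6,281.4,136],[541.6,281.4,136],[531.6,271.4,136]]))
a=[[531.6+s*59.5*.99,281.4-s*59.5*.139,162] for s in(-1,1)]
b=[[531.6+s*47.5*.99,281.4-s*47.5*.139,162] for s in(-1,1)]
print(f(a),f(b))
```

```text
[[235.78823642 294.89663452]
 [244.49248512 350.46566167]
 [261.8176358  341.73282949]
 [260.94552479 356.46190914]]
[[113.79185205 342.03969753]
 [350.04995882 250.74247696]] [[139.05646894 332.27669158]
 [327.59251497 259.42070702]]
```

Finger tips project within 2–3 crop px of where they show. The knob top at (252,352) gives its centre near (533, 280.5). I make a small correction, go down and close.

```bash
python3 -m pendant '[-0.002,0.004,0.03,0,-1, 0,0,0.04,0,-1, 0,0,0.04,0,-1, 0,0,0.018,0,-1, 0,0,0,0,-1, 0,0,0,0,-1]'; python3 -m pendant '[0,0,0,0,1, 0,0,0,0,1, 0,0,0,0,1, 0,0,0,0,1, 0,0,0,0,1, 0,0,0,0,1]'; python3 -c "
from cell import env
s=env.state();print(s['ft_force'],s['moment'])"
```

```text
t: 14.4
eef_pos: [534.8, 280.0, 112.6]
tcp_rot: [3.141, -0.0, 1.431]
ft_force: [-0.0, -0.9, -1.2]
opening: 0.996
t: 15.15
eef_pos: [534.5, 279.9, 112.2]
tcp_rot: [-3.142, -0.0, 1.431]
ft_force: [-0.4, -0.3, -0.6]
opening: 0.427
[-0.36098277 -0.2994847  -0.58424079] [-0.03894742  0.02990938 -0.02681904]
```

Opening 0.427 × 95 = 40.6 mm: gripped on a pair of flats, with no side load. I turn one way gently, watching the moment.

```bash
python3 -m pendant '[0,0,0,0.03,1, 0,0,0,0.04,1, 0,0,0,0.04,1, 0,0,0,0.04,1, 0,0,0,0.03,1, 0,0,0,0,1]'; python3 -c "
from cell import env
s=env.state();print(s['ft_force'],s['moment'])"
python3 -m pendant '[0,0,0,0.01,1, 0,0,0,0.01,1, 0,0,0,0,1]'; python3 -c "
from cell import env
s=env.state();print(s['ft_force'],s['moment'])"
```

```text
t: 15.9
eef_pos: [534.5, 279.9, 112.2]
tcp_rot: [-3.142, -0.0, 0.866]
ft_force: [0.5, 0.5, -0.1]
opening: 0.426
[ 0.54859787  0.51234949 -0.06661016] [-0.05115823  0.1424057  -0.03942286]
t: 16.27
eef_pos: [534.5, 279.9, 112.2]
tcp_rot: [-3.142, -0.0, 0.803]
ft_force: [0.8, -0.5, -0.9]
opening: 0.428
[ 0.84113014 -0.50847986 -0.85681889] [-0.03781089  0.11847363 -0.00047014]
```

```bash
for i in 1; do python3 -m pendant '[0,0,0,0.01,1, 0,0,0,0.01,1, 0,0,0,0,1]'; done; python3 -c "
from cell import env
s=env.state();print(s['tcp_rot'][2],s['moment'])
from h import *
crop('scene',env.read_camera('scene'),125,110,80,90,7,'pics/j.png')"
```

```text
t: 16.65
eef_pos: [534.5, 280.0, 112.2]
tcp_rot: [-3.142, -0.0, 0.739]
ft_force: [0.3, 0.2, -0.1]
opening: 0.425
0.7394306062329694 [-0.0295292   0.13137578  0.0250759 ]
```

View pics/j.png

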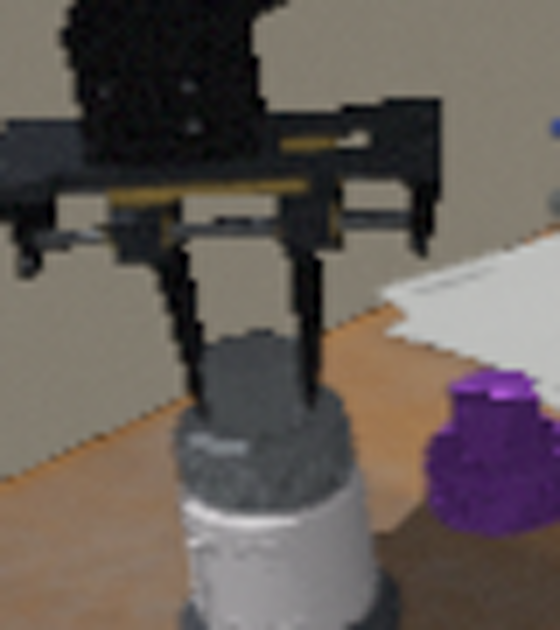

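The jaws hold the knob at (252,375) with its flats along them; turned 39.6° with no stop yet. I feel for the stop in small steps.

```bash
q='from cell import env
s=env.state();print(s["tcp_rot"][2],s["moment"])'
python3 -m pendant '[0,0,0,0.008,1, 0,0,0,0,1]'|head -1; python3 -c "$q"
```

```text
t: 16.95
0.7143540132580815 [-0.11419184  0.18966219 -0.007554  ]
```

```bash
q='from cell import env
s=env.state();print(s["tcp_rot"][2],s["moment"])'
python3 -m pendant '[0,0,0,0.008,1, 0,0,0,0,1]'|head -1; python3 -c "$q"
```

```text
t: 17.2
0.6892642671057354 [-0.16552053  0.20377624  0.01007673]
```

Turned 42.5°, so at least 34.5° from the rib, inside the window if this is the unlocking side. Light tug.

```bash
q='from cell import env
s=env.state();print(s["eef_pos"][2],s["ft_force"],s["moment"])'
python3 -m pendant '[0,0,-0.005,0,1, 0,0,0,0,1]'>/dev/null; python3 -c "$q"
python3 -m pendant '[0,0,-0.004,0,1, 0,0,0,0,1]'>/dev/null; python3 -c "$q"
```

```text
114.37511217175359 [-0.76196247  0.29189837 -1.03111389] [-0.15360432  0.32034088  0.02460788]
115.36182914482374 [ 1.0533413   0.09534337 -7.45023066] [-0.03552353 -0.11061467  0.04515234]
```

```bash
q='from cell import env
s=env.state();print(s["eef_pos"][2],s["ft_force"],s["moment"])'
python3 -m pendant '[0,0,-0.001,0,1, 0,0,0,0,1]'>/dev/null; python3 -c "$q"
python3 -m pendant '[0,0,-0.001,0,1, 0,0,0,0,1]'>/dev/null; python3 -c "$q"
```

```text
115.50410308558969 [  1.59713443   0.15968828 -15.73776212] [-0.07557948 -0.43903439  0.03866629]
115.64688263035337 [  2.88021268   0.21367461 -26.05161352] [ 0.05209402 -0.8371907  -0.00465222]
```

It stops dead after about 3 mm (7, 16, then 26 N), so this way is locked. I lower it and turn the other way. From what this side showed, 36.5° past the start lies inside the window and short of the stop in every case.

```bash
q='from cell import env
s=env.state();print(s["eef_pos"][2],s["ft_force"],s["moment"])'
python3 -m pendant '[0,0,0.004,0,1, 0,0,0.004,0,1, 0,0,0.003,0,1, 0,0,0,0,1]'; python3 -c "$q"
python3 -m pendant '[0,0,0,-0.03,1, 0,0,0,-0.05,1, 0,0,0,-0.05,1, 0,0,0,-0.05,1, 0,0,0,-0.05,1, 0,0,0,-0.05,1, 0,0,0,-0.05,1, 0,0,0,-0.04,1, 0,0,0,-0.03,1, 0,0,0,0,1]'; python3 -c "$q"
```

```text
t: 18.7
eef_pos: [534.7, 280.1, 113.0]
tcp_rot: [3.141, -0.001, 0.69]
ft_force: [-1.5, -1.3, -0.2]
opening: 0.426
112.98853849208642 [-1.52057734 -1.316203   -0.23692029] [-0.16425867  0.48968096  0.08909067]
t: 19.95
eef_pos: [535.0, 280.1, 112.6]
tcp_rot: [3.14, -0.0, 1.946]
ft_force: [-0.4, -0.4, -0.7]
opening: 0.43
112.62931966976736 [-0.43991997 -0.39536338 -0.73757876] [-0.09106592  0.04352488  0.03893128]
```

```bash
q='from cell import env
s=env.state();print(s["eef_pos"][2],s["tcp_rot"][2],s["ft_force"],s["moment"])'
python3 -m pendant '[0,0,0,-0.02,1, 0,0,0,0,1]'>/dev/null; python3 -c "$q"
python3 -m pendant '[0,0,0,-0.01,1, 0,0,0,-0.01,1, 0,0,0,0,1]'>/dev/null; python3 -c "$q"
```

```text
112.45348082374551 2.006921884039146 [-0.31822281  0.36528748 -0.14855362] [-0.12831253 -0.02197032 -0.04221881]
112.26059483828944 2.0721588711545404 [ 0.27872766 -1.04586465 -0.14430047] [-0.03063901  0.04192841 -0.02195975]
```

```bash
q='from cell import env
s=env.state();print(s["eef_pos"][2],s["tcp_rot"][2],s["ft_force"],s["moment"])'
python3 -m pendant '[0,0,-0.005,0,1, 0,0,0,0,1]'>/dev/null; python3 -c "$q"
python3 -m pendant '[0,0,-0.005,0,1, 0,0,0,0,1]'>/dev/null; python3 -c "$q"
```

```text
114.44196103245821 2.07177520776956 [-0.27972581 -1.33091558 -0.58292978] [-0.05556843 -0.01410407 -0.02937222]
116.46171013087314 2.0720157907430097 [-0.05063973  0.10660006 -0.13015856] [-0.0692543   0.01687805  0.01232788]
```

No resistance at 4.2 mm, past where the other side stopped. I keep lifting gently.

```bash
q='from cell import env
s=env.state();print(s["eef_pos"][2],s["ft_force"],s["opening"])'
python3 -m pendant '[0,0,-0.005,0,1, 0,0,-0.005,0,1, 0,0,0,0,1]'>/dev/null; python3 -c "$q"
python3 -m pendant '[0,0,-0.01,0,1, 0,0,-0.015,0,1, 0,0,-0.02,0,1, 0,0,-0.02,0,1, 0,0,0,0,1]'>/dev/null; python3 -c "$q"
python3 -c "
from h import *
crop('scene',env.read_camera('scene'),115,90,100,110,5,'pics/k.png')"
```

```text
120.46467218339963 [ 0.00684699  0.74183421 -0.80214768] 0.4314230995978997
147.11442450647968 [-0.44657402 -0.15544346 -0.04796269] 0.42686083289879845
```

View pics/k.png

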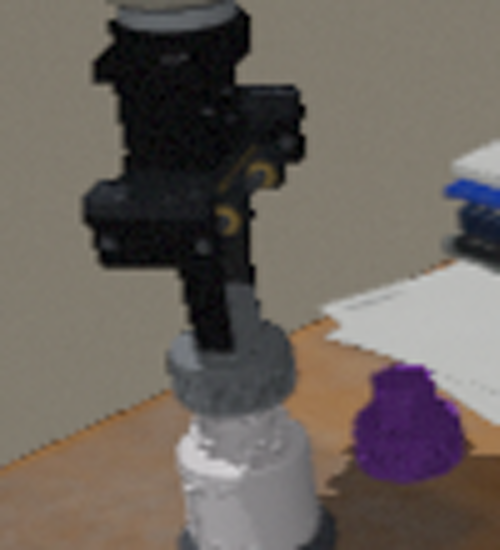

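The cap (235,365) is off, with the white neck bare at (240,435). I raise it to about a hand's width (~95 mm) and stop.

```bash
python3 -m pendant '[0,0,-0.02,0,1, 0,0,-0.03,0,1, 0,0,-0.04,0,1, 0,0,-0.03,0,1, 0,0,-0.02,0,1, 0,0,-0.01,0,1, 0,0,0,0,1, 0,0,0,0,1, 0,0,0,0,1, 0,0,0,0,1]'
python3 -c "
from h import *
im=env.read_camera('scene');crop('scene',im,90,60,280,220,2.8,'pics/l.png')
print([(np.round(d['xyz'],1),round(d['confidence'],2)) for n in('cap','lancet_box') for d in env.landmark_of(n,'scene')]);s=env.state();print(s['qvel'],s['opening'])"
```

```text
t: 23.38
eef_pos: [534.5, 279.9, 206.0]
tcp_rot: [-3.141, -0.0, 2.072]
ft_force: [-0.9, 0.0, -0.3]
opening: 0.428
[(array([534.3, 276.6, 169.3]), 0.93), (array([667.5, 275.2,  -4.8]), 0.65), (array([ 574. , -186.2,    8.6]), 0.63), (array([ 575. , -187.4,   13.2]), 0.75)]
[ 5.77289691e-05 -2.57738432e-03 -6.44591567e-05  1.43988891e-04
 -1.54811869e-04  9.47920997e-04] 0.430307369651729
```

View pics/l.png

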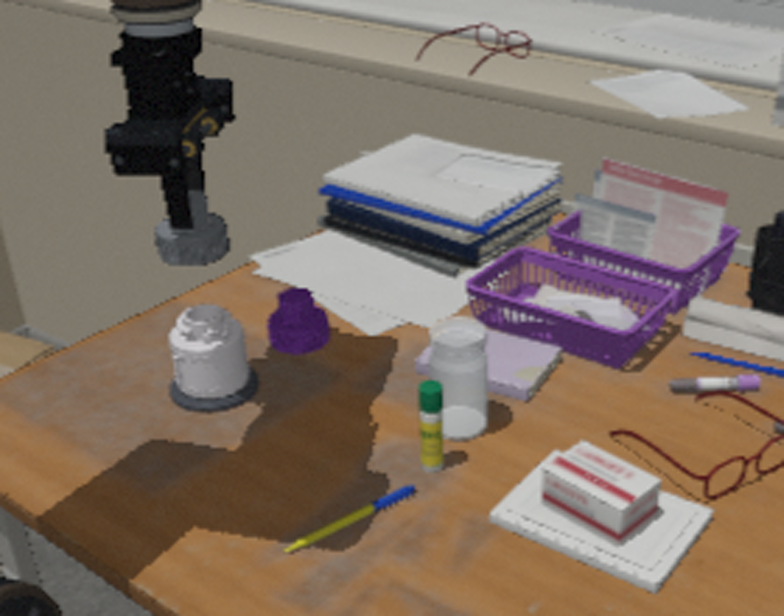

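The cap (193,238) is held level and still above the open canister (210,345), with its origin at 169 mm. The box (600,490) stands upright on the white pad. I hand the job in.

```bash
python3 -c "
from cell import env
print(env.job_done())"
```

```text
the job is handed in; nothing more can be done
None
```

I set the lancet box upright on the white form pad, took the cap off the canister, and handed the job in at about 23.5 s of the 69 s allowed. No verdict was reported.

- **Lancet box:** it stands released near the middle of the pad. The last landmark reading put it at about (575, -187) mm, and the pad centre is (573, -191).
- **Unlocking direction:** seen from above, the cap was locked when turned clockwise. At 42.5° it rose about 3 mm and stopped dead, and I tugged to 26 N. Turned the other way, 36.7° counter-clockwise of where it started, it lifted off with no resistance.
- **Cap at the end:** the jaws hold it by the knob, 94 mm above its closed height by the arm's reading. A landmark reading agreed, putting its origin at 169 mm against 75 mm when closed. The opening reading matched the 40 mm knob, and the last picture shows the cap level, clear of the canister and the box. The arm was still.

No check failed. The only loose measurement was the knob's angle from the pictures, good to about ±8°, but the jaws still closed squarely on its flats.

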